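Square sandal heels in a gauge corner and lay them on the drying rail

ROBOT

A 6-joint arm with a two-finger parallel gripper is mounted at the origin on the work surface. World frame = base frame: x ahead of the robot, y to its left, z up, the work surface at z = 0. Lengths are in m, angles in rad, forces in N, time in s.
With the tool pointing down it reaches from about 0.275 to 0.875 m from the base axis. Payload 12.5 kg.
Tool frame: the origin (TCP) lies on the centre line of the jaws, within the pads' length; the fingertips stand 19 mm ahead of it and the grasp point (between the pads) is the TCP (manip.tip_reach is the distance from the TCP to the fingertips, in m); z points along the fingers, y is the direction in which the jaws open and shut (so a half turn about z gives the same grasp; the last joint's range is limited). The gripper opens to 85 mm and grips with 20 to 120 N. Pads are 22 mm wide; open, the fingers measure 114 mm over their backs; the gripper's body (76 mm by 85 mm) begins 54 mm behind the grasp point. The pads swing forward as they close: fully open they stand 13 mm farther back than shut.
Start: joints at [-1.435, 0.351, 1.652, -0, 1.139, -0.085], TCP at [0.12, -0.537, 0.25] pointing down, gripper open.
Joint ranges: [-2.75, 2.75], [-0.79, 2.1], [0.01, 2.65], [-1.57, 4.71], [0.07, 3.14], [-2.87, 2.87]. Speed limits (rad/s): [2.22, 2.22, 2.79, 3.14, 3.14, 3.14].

INTERFACE

Orientations are given as a unit quaternion [w, x, y, z].
In Python, from station import manip, claw, planner, vision, monitor gives the robot as it stands. Calls block until the motion is done:
- manip.move_to(position, orientation): joint-space move of the TCP to a pose.
- manip.move_straight(position, rot=None, v=0.15, f_stop=None): straight line of the TCP; rot=None keeps the orientation; v is the mean speed in m/s. With f_stop (N) it stops when the force on the tool has changed by that much, and returns True; else False.
- manip.goto_joints(angles): joint-space move.
- claw.release() and claw.grab(grip_force=None): open the fingers fully, or close them until they stop; grip_force is the grip in N (None keeps the last).
- manip.dwell(seconds).
- planner.ik(position, orientation): joint angles nearest the present ones, or None.
- vision.capture(name): name is "scene" or "side" or "wrist"; returns the picture (400x640x3 uint8, blue, green, red); there is no depth.
- vision.calibration(name): a dict with "intrinsics" (3x3 intrinsics, pixels), "R" (3x3) and "t" (3): a world point X has camera coordinates R X + t. Camera axes: x right, y down, z forward; pixel columns grow to the right and rows downward; lengths in m; the calibration is good to about 2 mm. A picture is of the moment at which its call begins: read the wrist's pose just before it. calibration takes no time and is no camera call; for the wrist camera it gives the pose at the moment of the call.
A pose or a line that the arm cannot do raises manip.IKError and nothing moves.
- manip.finish_job(): hands the job in, once; it reports no verdict.
Trained networks look in the newest picture that a camera, given by its name, has taken for a name from the list of things; names that differ only in an ending like _2 or _b are one class to them, and where a whole thing is asked for, a point or a joint stands for the part that bears it (a point fixed in the world has none). Each returns a list of dicts, best first, with "p" (0 to 1); they miss things now and then, are a little off and sometimes report something else, mostly with a low value. They report only what shows in the picture. A call takes as long as a camera call.
- vision.silhouettes(query, camera): "mask" (400x640 bool, what is visible of it) and "location" ([column, row] in pixels, amid what is visible of it).
Readings, each from a call of its own:
- monitor.current_time(): time.
- monitor.current_joints(): joint angles.
- monitor.current_qd(): joint speeds.
- monitor.current_tau(): joint torques, N m.
- monitor.current_tcp_pos(): TCP position.
- monitor.current_ee_rot(): TCP orientation.
- monitor.current_wrist_force(): force on the tool from outside, world axes, zero at the start.
- monitor.current_torque(): the same for the moment, N m.
- monitor.current_finger_gap(): finger opening in m.
Only numpy, scipy, OpenCV 4.12 (cv2) and the standard library are available. Lean on these libraries where they do the work, as an engineer would, in place of code of your own. Each camera call takes 0.05 s, during which the arm holds its last target.

TASK

Clear the cork offcut from the squaring gauge into the green scrap box. Then take the heel blanks that are on the bench one at a time, in the order black, red, white (skip any that is missing): lay each flat in the gauge, slide it home into the corner with its flat front edge against the short fence and a straight side against the long fence, let go of it there, then grip it afresh and lay it on the saddle of its own colour on the narrow drying rail, straight along the rail and well centred. Leave the jar, the hammer and the yellow wax block where they are.

Things in the scene. Friction and masses are not known exactly. Their poses are not given: they have to be found in the camera images.
- gauge: squaring gauge fixed to the bench: aluminium base 140 (x) x 120 (y) x 6 mm with two blue fences, 12 wide, standing 5 mm above the base (11 mm above the bench). Origin under the base's centre. The long fence runs along x, inner face at y = -30 mm, from x = -57 to +45. The short fence runs along y, inner face at x = -45 mm, from y = -42 to +30. The sides towards +x and +y are open
- corner (a point): inner corner of the gauge where the two fence faces meet, on the upper surface of the base, 6 mm above the bench; same axes as the gauge. A heel is home when its flat front edge touches the short fence and its side the long fence: heel origin at x = +35, y = +22, z = +8 mm from here, heel x axis along gauge +x (nose pointing away from the short fence)
- rail: drying rail fixed to the bench: wooden bar 310 long (its x) x 22 wide (y), 45 mm high, standing on edge, solid down to the bench, with a 50 mm wide, 12 mm high foot at each end. Origin at the centre of its underside. The three coloured saddles are on it 95 mm apart, in any order
- offcut: cork offcut, strip 85 (x) x 22 (y) x 14 (z) mm, 20 g, origin at its centre; at the start it lies on the gauge in the way
- scrap_box: green open scrap box fixed to the bench, 150 (x) x 130 (y) x 45 mm high, walls and floor 5 mm, origin at the centre of its underside
- jar: bystander: amber jar with black cap, 52 mm across, 75 high, origin at the centre of its underside
- hammer: bystander: hammer lying on the bench, 260 long along its x, steel head 90 wide (y) at x = +117 mm, 26 high, handle towards -x; origin mid-length on the underside
- wax: bystander: yellow wax block 60 x 35 x 22 mm, origin at the centre of its underside
- heel_black: black sandal heel blank, a stiff D-shaped plate 70 long x 44 wide x 16 thick, 50 g (may be absent). Origin at the middle of these extents (8 mm above its underside). x runs along its length: at x = -35 mm the flat front edge (44 wide, square to x, with a thin tan line), at x = +35 mm the tip of the round nose (radius 22, centred at x = +13); straight parallel sides at y = +-22 from x = -35 to +13. z is up, thickness 16. Its mass centre is within 3 mm of the origin.
- heel_red: red sandal heel blank, a stiff D-shaped plate 70 long x 44 wide x 16 thick, 50 g (may be absent). Origin at the middle of these extents (8 mm above its underside). x runs along its length: at x = -35 mm the flat front edge (44 wide, square to x, with a thin tan line), at x = +35 mm the tip of the round nose (radius 22, centred at x = +13); straight parallel sides at y = +-22 from x = -35 to +13. z is up, thickness 16. Its mass centre is within 3 mm of the origin.
- heel_white: white sandal heel blank, a stiff D-shaped plate 70 long x 44 wide x 16 thick, 50 g (may be absent). Origin at the middle of these extents (8 mm above its underside). x runs along its length: at x = -35 mm the flat front edge (44 wide, square to x, with a thin tan line), at x = +35 mm the tip of the round nose (radius 22, centred at x = +13); straight parallel sides at y = +-22 from x = -35 to +13. z is up, thickness 16. Its mass centre is within 3 mm of the origin.
- nose_black (a point): tip of the black heel's round nose, 35 mm along x from the heel's origin
- nose_red (a point): tip of the red heel's round nose, 35 mm along x from the heel's origin
- nose_white (a point): tip of the white heel's round nose, 35 mm along x from the heel's origin
- saddle_black: black saddle: fixed block on top of the drying rail, 56 long (its x, along the rail) x 22 wide (y) x 10 high (z). Origin at the centre of its underside; its flat top is 10 mm above that, 55 mm above the bench. The heel lies on it with its length along the saddle's x, nose either way, and overhangs it by 11 mm at each side.
- saddle_red: red saddle: fixed block on top of the drying rail, 56 long (its x, along the rail) x 22 wide (y) x 10 high (z). Origin at the centre of its underside; its flat top is 10 mm above that, 55 mm above the bench. The heel lies on it with its length along the saddle's x, nose either way, and overhangs it by 11 mm at each side.
- saddle_white: white saddle: fixed block on top of the drying rail, 56 long (its x, along the rail) x 22 wide (y) x 10 high (z). Origin at the centre of its underside; its flat top is 10 mm above that, 55 mm above the bench. The heel lies on it with its length along the saddle's x, nose either way, and overhangs it by 11 mm at each side.

How it is judged:
By the outcome, as a careful person would: the job done as asked, in the order asked, and still so for the second after the job is handed in, with the robot touching nothing.
Of heel_black, heel_red, heel_white only 2 to 3 are there at a start; the rules pass over those that are not, and their reading is None.
At some moment in a run one of heel_black, heel_red, heel_white, offcut may be knocked a few centimetres aside while the robot is not near it.
Once in a run the grip may slacken for a moment while it holds something.
It also fails if it takes over 210 s, if anything falls off the work surface, if the arm or the gripper's body presses on something with over 40 N, if the wrist force passes 120 N, or if a joint passes its speed limit or range.

## Working session

There is one attempt and no reset: what is moved stays moved. The work goes in short steps, each a Python script; the robot and the scene stay as the last script left them, time stands still between calls to the robot, and variables do not carry over. Pictures are saved under pics/ and viewed, and the job is handed in when it is done.

```bash
ls; mkdir -p pics; python3 - <<'E'
from station import manip, claw, planner, vision, monitor
import cv2,numpy as np
for n in ["scene","side","wrist"]:
    im=vision.capture(n); cv2.imwrite(f"pics/a_{n}.png",im)
    c=vision.calibration(n); print(n,np.round(c["intrinsics"],1).tolist(),np.round(-c["R"].T@c["t"],3),np.round(c["R"],2).tolist())
print(monitor.current_time(), monitor.current_ee_rot(), manip.tip_reach)
E
```

```text
pics
scene [[408.9, 0.0, 326.0], [0.0, 408.9, 195.8], [0.0, 0.0, 1.0]] [ 1.32  -0.152  0.771] [[0.18, 0.98, -0.02], [0.66, -0.13, -0.74], [-0.73, 0.12, -0.67]]
side [[458.5, 0.0, 315.1], [0.0, 458.5, 199.8], [0.0, 0.0, 1.0]] [ 0.053 -1.07   0.747] [[0.91, -0.42, 0.02], [-0.19, -0.46, -0.87], [0.37, 0.78, -0.5]]
wrist [[360.7, 0.0, 321.3], [0.0, 360.7, 197.9], [0.0, 0.0, 1.0]] [ 0.185 -0.521  0.372] [[0.22, -0.98, -0.0], [-0.94, -0.21, 0.26], [-0.26, -0.06, -0.97]]
0.15 [-4.14409078e-04  9.93912389e-01  1.10172545e-01 -2.24555807e-05] 0.019
```

View pics/a_scene.png

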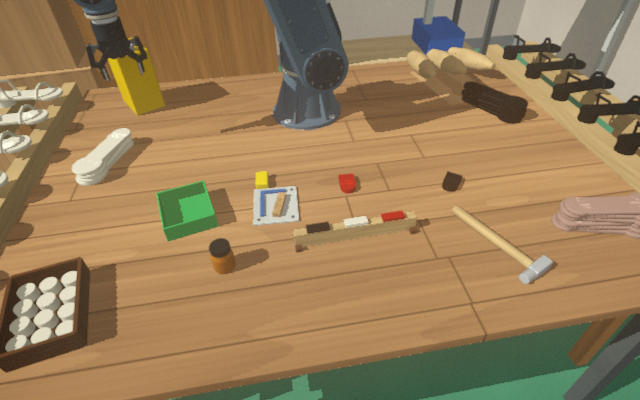

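View pics/a_side.png

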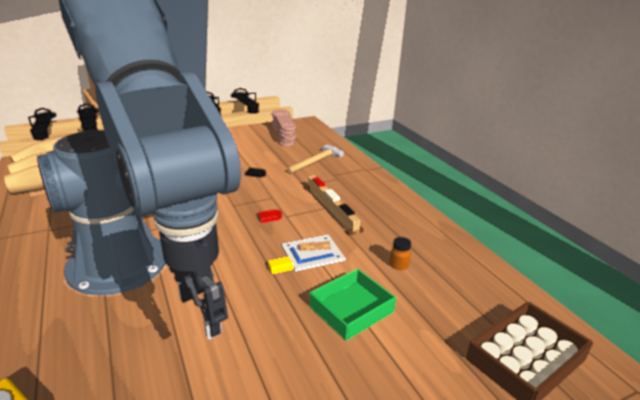

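View pics/a_wrist.png

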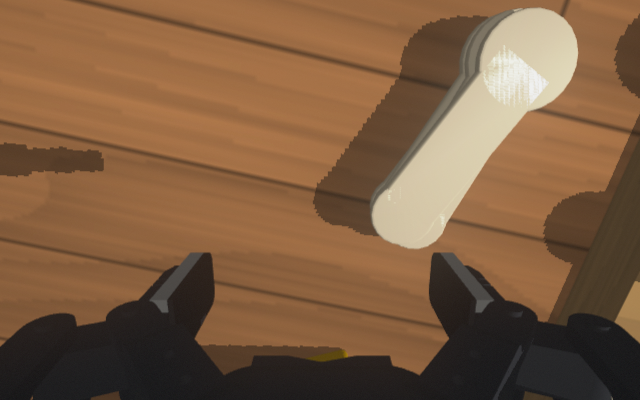

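The scene view shows a red heel at (347,183), a black heel at (452,181), and the gauge with the cork at (278,205). The box is at (187,210), the wax block at (262,179) and the rail runs (295,240)-(415,222) with its saddles in the order black, white, red. I see no white heel on the bench so far.

```bash
cat > h.py <<'E'
from station import manip, claw, planner, vision, monitor
import cv2,numpy as np
from scipy.optimize import least_squares
def quat(yaw):  # tool down; tool y axis (jaw dir) at world angle yaw (mod pi)
    # R = Rz(a)*Rx(pi): tool x->(cos a,sin a), tool y->(sin a,-cos a)
    a=yaw+np.pi/2
    return np.array([0,np.cos(a/2),np.sin(a/2),0.])
def ray(c,uv,z):
    d=c["R"].T@np.linalg.solve(c["intrinsics"],[uv[0],uv[1],1.]); o=-c["R"].T@c["t"]
    return o+d*(z-o[2])/d[2]
def proj(c,X):
    p=(c["R"]@np.asarray(X).T).T+c["t"]; q=p@c["intrinsics"].T; return q[:,:2]/q[:,2:]
def poly3(x,y,th,pts,z):
    R=np.array([[np.cos(th),-np.sin(th)],[np.sin(th),np.cos(th)]])
    return np.c_[pts@R.T+[x,y],np.full(len(pts),z)]
D=np.r_[[[-.035,-.022]],[[.013+.022*np.cos(a),.022*np.sin(a)] for a in np.linspace(-np.pi/2,np.pi/2,25)],[[-.035,.022]]]
def box(l,w): return np.array([[-l,-w],[l,-w],[l,w],[-l,w]])/2
def render(c,x,y,th,pts,z0,z1):
    S=8
    P=np.r_[proj(c,poly3(x,y,th,pts,z0)),proj(c,poly3(x,y,th,pts,z1))]
    h=cv2.convexHull((P).astype(np.float32))[:,0]
    return h
def hullmask(h):
    m=np.zeros((400,640),np.uint8)
    cv2.fillPoly(m,[np.round(h*256).astype(np.int32)],255,cv2.LINE_AA,8); return m/255.
def fit(c,mask,pts,z0,z1,ths=np.arange(0,2*np.pi,np.pi/12),x0=None):
    """maximise overlap of the projected prism with the mask"""
    from scipy.optimize import minimize
    M=mask.astype(float); v,u=np.nonzero(mask)
    p=ray(c,[u.mean(),v.mean()],(z0+z1)/2) if x0 is None else x0
    def cost(q): 
        m=hullmask(render(c,q[0],q[1],q[2],pts,z0,z1)); return 1-np.minimum(m,M).sum()/np.maximum(m,M).sum()
    best=[]
    for t in ths: best.append((cost([p[0],p[1],t]),t))
    best.sort(); out=[]
    for _,t in best[:4]:
        r=minimize(cost,[p[0],p[1],t],method="Nelder-Mead",options=dict(initial_simplex=[[p[0],p[1],t],[p[0]+.006,p[1],t],[p[0],p[1]+.006,t],[p[0],p[1],t+.15]],xatol=1e-5,fatol=1e-5,maxiter=150))
        out.append((r.fun,r.x))
    out.sort(key=lambda k:k[0]); return out
def sil(q,cam,show=False):
    return vision.silhouettes(q,cam)
E
python3 - <<'E'
from h import *
for cam in ["scene","side"]:
    im=vision.capture(cam); c=vision.calibration(cam)
    for q in ["heel_black","heel_red","heel_white","offcut","gauge","rail","saddle_black","saddle_red","saddle_white","scrap_box","jar","wax","hammer"]:
        for d in sil(q,cam)[:3]:
            z={"saddle":.05,"heel":.012,"rail":.03}.get(q.split("_")[0],.006)
            print(cam,q,round(d["p"],2),d["mask"].sum(),np.round(d["location"]),np.round(ray(c,d["location"],z),3)[:2])
E
```

```text
scene heel_black 0.78 271 [453. 181.] [0.498 0.355]
scene heel_red 0.78 279 [347. 184.] [0.452 0.052]
scene heel_white 0.16 2563 [183. 207.] [ 0.46  -0.402]
scene offcut 0.54 239 [278. 208.] [ 0.506 -0.149]
scene offcut 0.4 1374 [510. 250.] [0.761 0.389]
scene gauge 0.76 1283 [272. 206.] [ 0.496 -0.166]
scene rail 0.91 1930 [354. 232.] [0.654 0.027]
scene saddle_black 0.79 210 [321. 224.] [ 0.63  -0.052]
scene saddle_red 0.58 149 [391. 214.] [0.629 0.127]
scene scrap_box 0.69 2565 [182. 207.] [ 0.451 -0.407]
scene jar 0.97 729 [224. 256.] [ 0.65  -0.294]
scene wax 0.64 210 [261. 176.] [ 0.361 -0.187]
scene hammer 0.76 1532 [508. 251.] [0.763 0.381]
side heel_black 0.64 190 [257. 170.] [0.499 0.357]
side heel_red 0.49 256 [270. 216.] [0.437 0.048]
side offcut 0.74 263 [312. 244.] [ 0.496 -0.126]
side gauge 0.81 1170 [315. 252.] [ 0.488 -0.165]
side rail 0.94 841 [336. 209.] [ 0.625 -0.016]
side rail 0.32 450 [319. 158.] [0.735 0.34 ]
side saddle_black 0.55 109 [346. 206.] [ 0.645 -0.046]
side saddle_red 0.63 876 [337. 213.] [ 0.601 -0.069]
side saddle_red 0.6 77 [318. 183.] [0.628 0.121]
side saddle_white 0.44 421 [320. 158.] [0.719 0.296]
side scrap_box 0.55 3885 [355. 304.] [ 0.491 -0.382]
side jar 0.63 254 [271. 214.] [0.445 0.065]
side jar 0.57 613 [401. 254.] [ 0.7   -0.261]
side wax 0.9 339 [282. 266.] [ 0.386 -0.184]
side hammer 0.95 406 [318. 158.] [0.751 0.384]
```

```bash
python3 - <<'E'
from h import *
t=monitor.current_time()
q=quat(-np.pi/2)
for n,p in [("gauge",(.49,-.16,.28)),("rail",(.62,.03,.36)),("red",(.45,.05,.25)),("black",(.49,.35,.25))]:
    manip.move_to(p,q)
    c=vision.calibration("wrist"); im=vision.capture("wrist"); cv2.imwrite(f"pics/b_{n}.png",im)
    np.savez(f"b_{n}.npz",im=im,**c)
    names={"gauge":["gauge","offcut","wax"],"rail":["rail","saddle_black","saddle_red","saddle_white"],"red":["heel_red"],"black":["heel_black"]}[n]
    for nm in names:
        for d in sil(nm,"wrist")[:2]:
            print(n,nm,round(d["p"],2),d["mask"].sum(),np.round(d["location"]))
            if d["p"]>.4: np.save(f"m_{nm}.npy",d["mask"])
    print(monitor.current_time()-t, np.round(monitor.current_joints(),2))
E
```

```text
gauge gauge 0.86 11869 [320. 161.]
gauge offcut 0.57 1617 [307. 156.]
gauge wax 0.97 1552 [340. 253.]
gauge wax 0.31 11823 [320. 164.]
2.1083 [-0.41  0.26  1.7  -0.    1.18  1.16]
rail rail 0.85 3372 [294. 138.]
rail saddle_black 0.77 937 [400. 142.]
rail saddle_red 0.73 946 [238. 144.]
rail saddle_white 0.77 919 [318. 143.]
rail saddle_white 0.5 5184 [438. 228.]
3.3167 [-0.03  0.4   1.31 -0.    1.43  1.54]
red heel_red 0.83 2805 [313. 180.]
4.2417 [ 0.01  0.17  1.89 -0.    1.08  1.58]
black heel_black 0.64 2748 [320. 165.]
5.5 [ 0.54  0.44  1.51 -0.    1.18  2.11]
```

View pics/b_gauge.png

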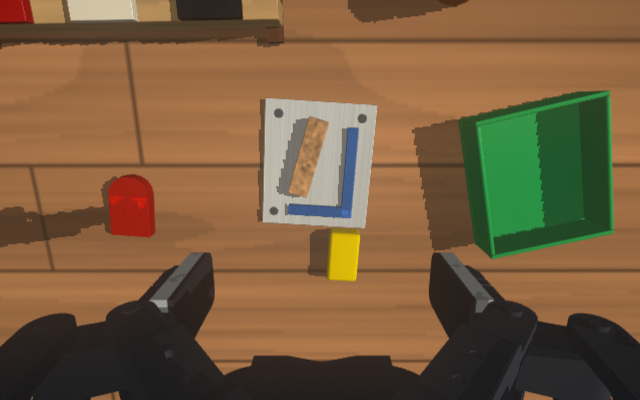

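View pics/b_rail.png

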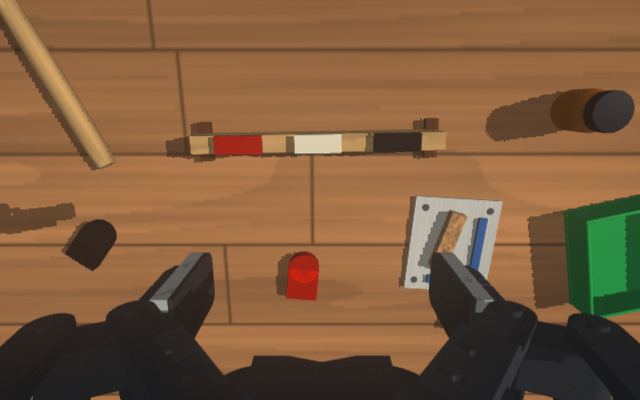

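View pics/b_red.png

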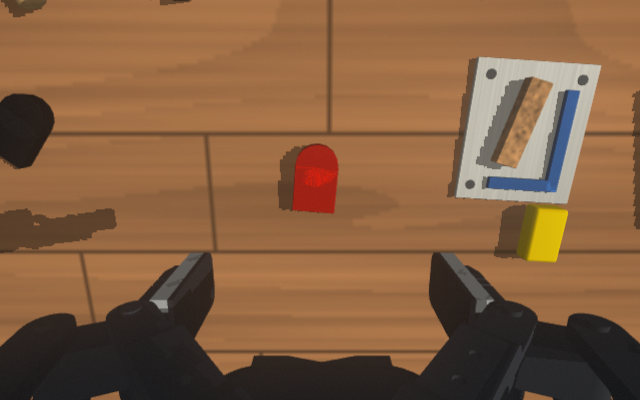

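View pics/b_black.png

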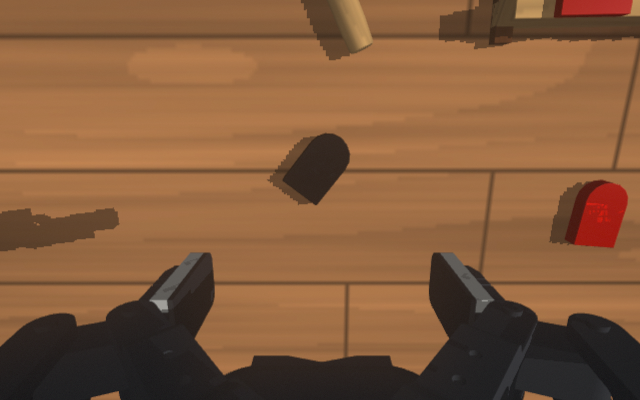

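These views show the corner of the gauge at about (347,213), with gauge +x up the image. The cork lies diagonally on the base at (307,156), and the wax touches the outside of the gauge near the short fence. Both heels lie flat. Next I fit the poses.

```bash
python3 - <<'E'
from h import *
def L(n): 
    d=np.load(f"b_{n}.npz"); return d["im"],dict(intrinsics=d["intrinsics"],R=d["R"],t=d["t"])
def rep(n,nm,pts,z0,z1,ths=np.arange(0,2*np.pi,np.pi/12)):
    im,c=L(n); m=np.load(f"m_{nm}.npy"); o=fit(c,m,pts,z0,z1,ths)
    for f,x in o[:2]: print(nm,round(f,3),np.round(x[:2],4),round(np.degrees(x[2]),1))
    h=render(c,*o[0][1],pts,z0,z1); cv2.polylines(im,[np.round(h*16).astype(int)],True,(255,0,255),1,cv2.LINE_AA,4)
    (u,v)=h.mean(0).astype(int); s=70
    return cv2.resize(im[max(v-s,0):v+s,max(u-s,0):u+s],(380,290))
half=np.arange(-np.pi/2,np.pi/2,np.pi/12)
T=[rep("gauge","gauge",box(.14,.12),0,.006,np.arange(-.6,.6,.1)),
rep("gauge","offcut",box(.085,.022),.006,.020,half),
rep("red","heel_red",D,0,.016),rep("black","heel_black",D,0,.016),
rep("rail","saddle_black",box(.056,.022),.045,.055,half),rep("rail","saddle_red",box(.056,.022),.045,.055,half),rep("rail","saddle_white",box(.056,.022),.045,.055,half)]
for i in range(0,len(T),4):
    R=T[i:i+4]; 
    while len(R)<4:R.append(np.zeros_like(R[0]))
    cv2.imwrite(f"pics/c{i}.png",np.vstack([np.hstack(R[:2]),np.hstack(R[2:])]))
E
```

```text
gauge 0.141 [ 0.4855 -0.1555] -4.1
gauge 0.142 [ 0.485  -0.1556] -3.4
offcut 0.093 [ 0.4966 -0.1455] -16.4
offcut 0.093 [ 0.4966 -0.1455] -16.3
heel_red 0.044 [0.4408 0.0563] -4.3
heel_red 0.05 [0.4407 0.0564] 354.6
heel_black 0.09 [0.4918 0.3511] 321.5
heel_black 0.093 [0.4931 0.3505] 322.9
saddle_black 0.087 [ 0.6374 -0.0608] -90.1
saddle_black 0.087 [ 0.6375 -0.0607] -90.2
saddle_red 0.079 [0.634  0.1285] -89.7
saddle_red 0.079 [0.634  0.1285] -89.7
saddle_white 0.898 [ 0.5271 -0.1291] -104.7
saddle_white 0.898 [ 0.5237 -0.1241] -106.4
```

```bash
python3 - <<'E'
from h import *
# fine gauge: blue fence segmentation
d=np.load("b_gauge.npz"); im=d["im"]; c=dict(intrinsics=d["intrinsics"],R=d["R"],t=d["t"])
hsv=cv2.cvtColor(im,cv2.COLOR_BGR2HSV); b=cv2.inRange(hsv,(105,120,60),(125,255,255)); b[250:]=0; b[:,:250]=0;b[:,400:]=0
print(b.sum()/255); M=b>0
from scipy.optimize import minimize
L1=np.array([[-.057,-.042],[.045,-.042],[.045,-.030],[-.057,-.030]]);L2=np.array([[-.057,-.042],[-.045,-.042],[-.045,.030],[-.057,.030]])
def cost(q):
    m=np.maximum(hullmask(render(c,*q,L1,.006,.011)),hullmask(render(c,*q,L2,.006,.011))); return 1-np.minimum(m,M).sum()/np.maximum(m,M).sum()
for t in (-.1,-.05,0):
  x0=[.485,-.165,t]
  r=minimize(cost,x0,method="Nelder-Mead",options=dict(initial_simplex=[x0,[.495,-.165,t],[.485,-.155,t],[.485,-.165,t+.1]],xatol=1e-5,fatol=1e-5)); print(r.fun,r.x,np.degrees(r.x[2]))
E
```

```text
1305.0
0.2803928355109456 [ 0.48575218 -0.15534784 -0.05443296] -3.1187789133041184
0.2793833587415979 [ 0.48465939 -0.15522521 -0.05097696] -2.9207644815342007
0.2795970809366808 [ 0.48473362 -0.1554959  -0.05111958] -2.9289362003556128
```

```bash
python3 - <<'E'
from h import *
d=np.load("b_gauge.npz"); im=d["im"]; c=dict(intrinsics=d["intrinsics"],R=d["R"],t=d["t"])
hsv=cv2.cvtColor(im,cv2.COLOR_BGR2HSV); b=cv2.inRange(hsv,(50,100,30),(80,255,255)); 
o=fit(c,b>0,box(.15,.13),0,.045,np.arange(-np.pi/2,np.pi/2,np.pi/12)); print([(round(f,3),np.round(x,3)) for f,x in o])
E
```

```text
[(np.float64(0.043), array([ 0.477, -0.388,  0.231])), (np.float64(0.043), array([ 0.477, -0.388,  0.231])), (np.float64(0.044), array([ 0.477, -0.388,  0.223])), (np.float64(0.175), array([ 0.477, -0.385, -1.209]))]
```

View pics/c0.png

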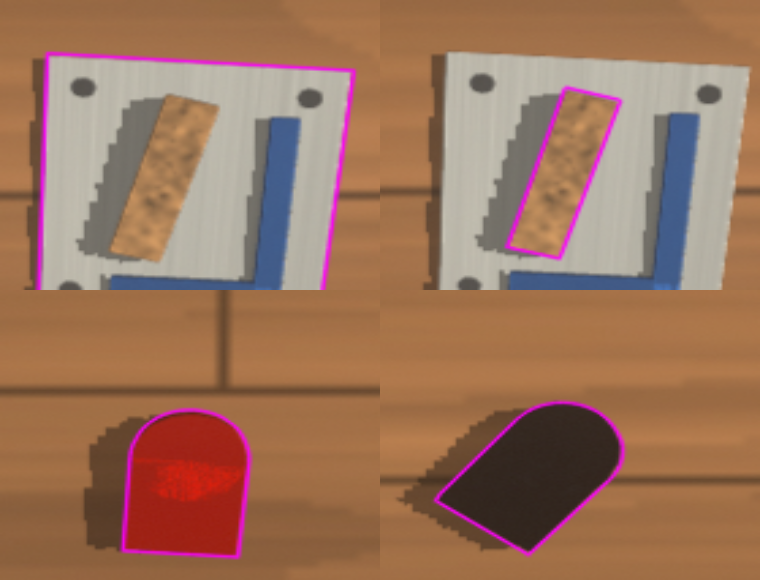

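View pics/c4.png

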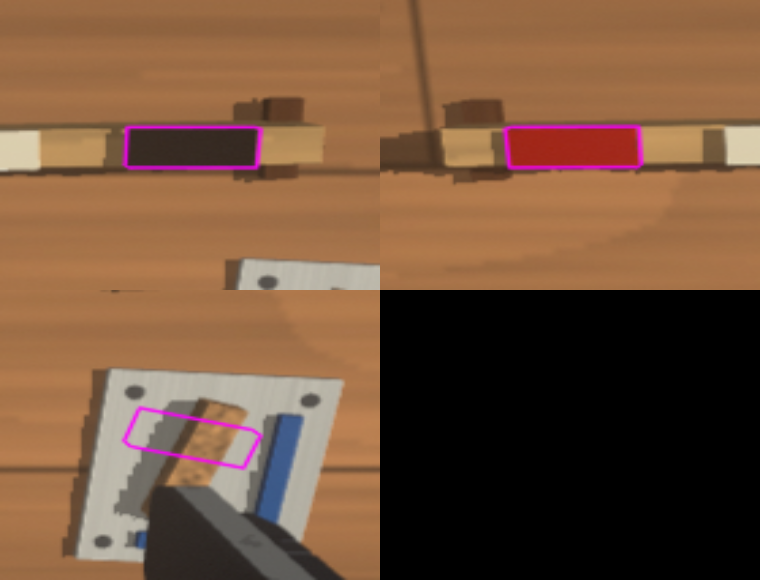

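The outlines sit well on the gauge, cork, both heels and the black and red saddles. The white saddle fit used a wrong mask, but that saddle isn't needed. Now the cork.

```bash
cat >> h.py <<'E'
def qbest(p,yaw):
    b=None
    for k in (-1,0,1):
        q=quat(yaw+k*np.pi); j=planner.ik(p,q)
        if j is None: continue
        s=abs(j[5]-monitor.current_joints()[5])+ (5 if abs(j[5])>2.6 else 0)
        if b is None or s<b[0]: b=(s,q)
    return b[1]
def over(p,yaw):
    q=qbest(p,yaw); manip.move_to(p,q); return q
def F(): return np.round(monitor.current_wrist_force(),1)
def st(s=""): print(s,"t",round(monitor.current_time(),1),"gap",round(monitor.current_finger_gap()*1000,1),"F",F(),"tcp",np.round(monitor.current_tcp_pos(),4))
E
python3 - <<'E'
from h import *
x,y,th=.4966,-.1455,np.radians(-16.3)
over((x,y,.10),th+np.pi/2); st()
manip.move_straight((x,y,.030),v=.08,f_stop=8); st("down")
claw.grab(25); st("grab")
manip.move_straight((x,y,.13),v=.12); st("up")
bx,by,bt=.477,-.388,.231
over((bx,by,.13),bt); st("box")   # jaw along box x
cv2.imwrite("pics/d1.png",vision.capture("wrist"))
E
```

```text
t 8.9 gap 85.6 F [-1.   0.3 -0.1] tcp [ 0.497  -0.1449  0.1003]
down t 9.9 gap 85.2 F [ 0.1 -0.4  0. ] tcp [ 0.4969 -0.1456  0.0304]
grab t 10.6 gap 21.0 F [-1.2  1.2  4.6] tcp [ 0.4967 -0.1455  0.0302]
up t 11.5 gap 21.2 F [ 0.6 -0.2  1. ] tcp [ 0.4962 -0.1454  0.1293]
box t 12.5 gap 20.9 F [ 0.4 -0.1 -0.6] tcp [ 0.4771 -0.387   0.1295]
```

View pics/d1.png

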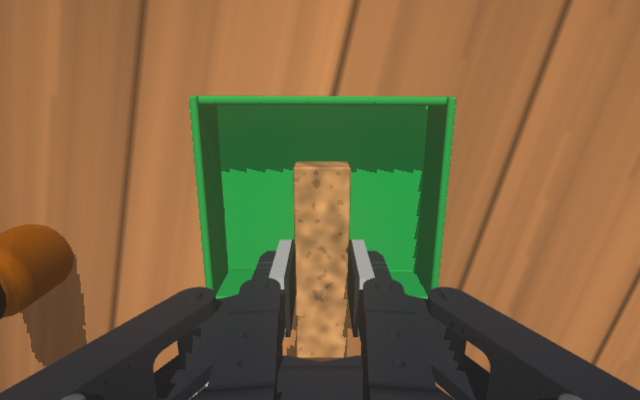

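The cork is held centrally over the box. I'll release it, then take a closer look at the empty gauge.

```bash
python3 - <<'E'
from h import *
manip.move_straight((.477,-.388,.068),v=.1,f_stop=10); claw.release(); manip.dwell(.3)
manip.move_straight((.477,-.388,.14),v=.15); 
cv2.imwrite("pics/e_box.png",vision.capture("wrist"))
def look(n,p,yaw=-np.pi/2,names=()):
    over(p,yaw); manip.dwell(.3); c=vision.calibration("wrist"); im=vision.capture("wrist"); cv2.imwrite(f"pics/e_{n}.png",im); np.savez(f"e_{n}.npz",im=im,**c)
    for nm in names:
        for d in sil(nm,"wrist")[:1]:
            print(nm,d["p"],d["mask"].sum()); np.save(f"m_{nm}.npy",d["mask"])
look("gauge",(.47,-.165,.16),names=["gauge"])
look("sb",(.615,-.06,.20),names=["saddle_black"])
look("sr",(.612,.128,.20),names=["saddle_red"])
look("black",(.47,.35,.18),names=["heel_black"])
st()
def L(n): 
    d=np.load(f"e_{n}.npz"); return d["im"],dict(intrinsics=d["intrinsics"],R=d["R"],t=d["t"])
T=[]
for n,nm,pts,z0,z1,ths in [("gauge","gauge",box(.14,.12),0,.006,np.arange(-.3,.3,.1)),("sb","saddle_black",box(.056,.022),.045,.055,np.arange(1.2,2,.1)),("sr","saddle_red",box(.056,.022),.045,.055,np.arange(1.2,2,.1)),("black","heel_black",D,0,.016,np.arange(0,6.3,np.pi/12))]:
    im,c=L(n); o=fit(c,np.load(f"m_{nm}.npy"),pts,z0,z1,ths)
    for f,x in o[:2]: print(nm,round(f,3),np.round(x[:2],4),round(np.degrees(x[2]),2))
    h=render(c,*o[0][1],pts,z0,z1); cv2.polylines(im,[np.round(h*16).astype(int)],True,(255,0,255),1,cv2.LINE_AA,4); T.append(cv2.resize(im,(400,250)))
cv2.imwrite("pics/e_all.png",np.vstack([np.hstack(T[:2]),np.hstack(T[2:])]))
E
```

```text
gauge 0.88 27359
saddle_black 0.96 2286
saddle_red 0.87 2203
heel_black 0.63 4494
 t 20.1 gap 85.0 F [-0.7  0.4  0. ] tcp [0.4703 0.3497 0.18  ]
gauge 0.03 [ 0.4851 -0.1561] -3.44
gauge 0.03 [ 0.4851 -0.1557] -3.44
saddle_black 0.059 [ 0.6373 -0.0611] 91.6
saddle_black 0.06 [ 0.6373 -0.0611] 91.46
saddle_red 0.081 [0.6342 0.1282] 89.98
saddle_red 0.082 [0.6343 0.1286] 91.48
heel_black 0.042 [0.4927 0.3513] 322.16
heel_black 0.042 [0.4926 0.3512] 322.11
```

View pics/e_all.png

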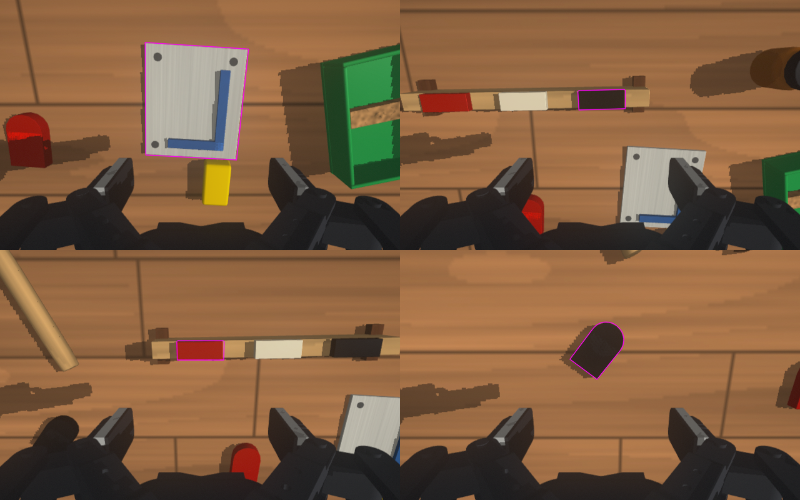

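View pics/e_gauge.png

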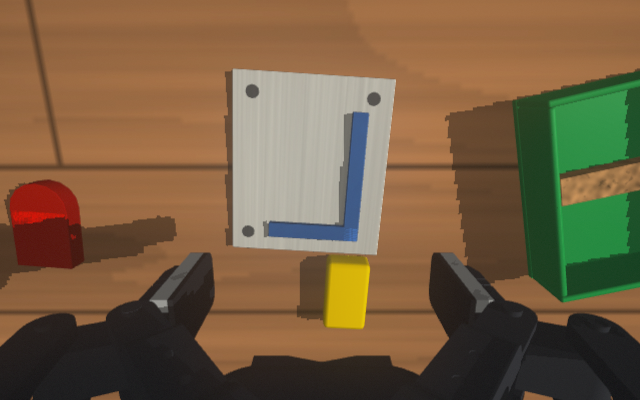

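View pics/e_box.png

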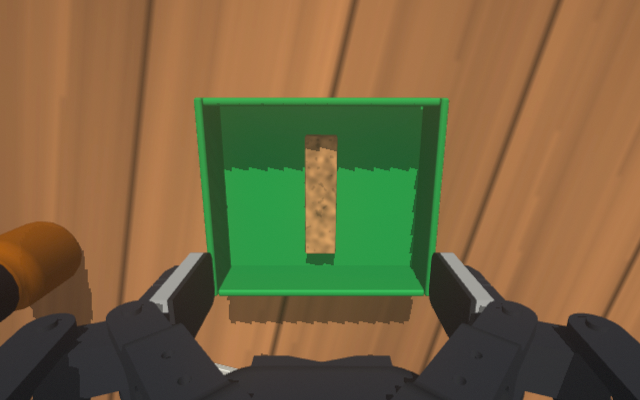

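The cork lies in the box, the gauge is empty and all fits agree. Next I pick up the black heel. I first touch the bench with the open fingertips beside it, to learn where they are when open.

```bash
python3 - <<'E'
from h import *
x,y,th=.4927,.3512,np.radians(322.1)
over((x,y,.06),th+np.pi/2); st()
print(manip.move_straight((x,y,.006),v=.03,f_stop=5)); st("touch")
E
```

```text
t 22.2 gap 85.2 F [ 0.2 -0.9  0.1] tcp [0.4928 0.3513 0.0602]
False
touch t 24.1 gap 85.2 F [ 0.   0.2 -1. ] tcp [0.4928 0.3513 0.0061]
```

Open fingertips reach no more than 6 mm ahead of the TCP, so the 19 mm figure is for shut fingers. At a 44 mm gap the reach should be about 13-16 mm, so a TCP 23.5 mm above the heel's underside keeps the tips above the fences.

```bash
cat >> h.py <<'E'
G=(.4851,-.1558,np.radians(-3.44)); HZ=.0235
def g2w(x,y):
    c,s=np.cos(G[2]),np.sin(G[2]); return np.array([G[0]+c*x-s*y,G[1]+s*x+c*y])
def w2g(p):
    c,s=np.cos(G[2]),np.sin(G[2]); d=np.array(p[:2])-G[:2]; return np.array([c*d[0]+s*d[1],-s*d[0]+c*d[1]])*1000
def snap(n,names=()):
    c=vision.calibration("wrist"); im=vision.capture("wrist"); cv2.imwrite(f"pics/{n}.png",im); r=[]
    for nm in names:
        s=sil(nm,"wrist"); r.append(s[0] if s else None)
    return im,c,r
def ori(p,yaw):
    """unique orientation: image-up/camera side known; pick q with tool x along yaw"""
    return None
E
python3 - <<'E'
from h import *
x,y,th=.4927,.3512,np.radians(322.1)
manip.move_straight((x,y,HZ),v=.05); claw.grab(40); st("grab")
manip.move_straight((x,y,.10),v=.1); st("up")
# which half-turn to use: heel yaw must become gauge yaw (nose +x)
R=cv2.Rodrigues(np.zeros(3))[0]
q=monitor.current_ee_rot(); a=2*np.arctan2(q[2],q[1]); print("tool x yaw",np.degrees(a))
rel=th-a   # heel yaw relative to tool x
a2=G[2]-rel; qt=np.array([0,np.cos(a2/2),np.sin(a2/2),0])
p=g2w(0,2); p=g2w(-.010+.006,-.008+.006)
print("target",p,np.degrees(a2),planner.ik((p[0],p[1],.10),qt))
manip.move_to((p[0],p[1],.10),qt); st("over gauge")
snap("f1")
E
```

```text
grab t 25.1 gap 42.6 F [-0.4 -0.2  1.5] tcp [0.4928 0.3513 0.0236]
up t 26.0 gap 42.5 F [-0.1 -0.1 -1.7] tcp [0.4924 0.351  0.0994]
tool x yaw 142.0992576135138
target [ 0.4809872  -0.15755638] -183.4407423864862 [-4.08555949e-01  4.88975824e-01  1.88392969e+00 -4.44089210e-16
  7.68687141e-01 -1.91929999e+00]
over gauge t 27.9 gap 42.7 F [ 1.3  0.5 -0.8] tcp [ 0.4812 -0.1571  0.0999]
```

View pics/f1.png

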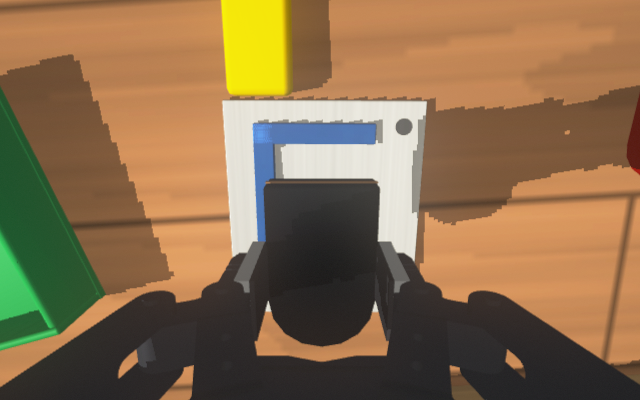

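The black heel is held square to the gauge, with its flat edge (row 182) facing the short fence. Now I lower it and slide it home under force guard.

```bash
cat >> h.py <<'E'
def seat():
    p=monitor.current_tcp_pos()
    manip.move_straight((p[0],p[1],.045),v=.1)
    print(manip.move_straight((p[0],p[1],.006+HZ-.002),v=.02,f_stop=4)); st("down")
    z=monitor.current_tcp_pos()[2]
    g=lambda: w2g(monitor.current_tcp_pos())/1000
    def gm(x,y,f,v=.02):
        q=g2w(x,y); r=manip.move_straight((q[0],q[1],z),v=v,f_stop=f); st(f"slide {r} g={np.round(w2g(monitor.current_tcp_pos()),2)}"); return r
    a=g(); gm(a[0],a[1]-.012,6)      # to long fence
    a=g(); gm(a[0]-.012,a[1],6)      # to short fence
    a=g(); gm(a[0],a[1]-.003,6)
    a=g(); gm(a[0]-.003,a[1],6)
E
python3 - <<'E'
from h import *
seat()
snap("f2")
E
```

```text
True
down t 29.4 gap 43.1 F [-1.  -0.5  7.2] tcp [ 0.4811 -0.157   0.0295]
slide True g=[-3.76 -8.09] t 29.8 gap 42.7 F [1.  3.5 4.2] tcp [ 0.4809 -0.1637  0.0295]
slide True g=[-10.14  -7.97] t 30.2 gap 42.7 F [1.9 0.7 0.5] tcp [ 0.4745 -0.1631  0.0296]
slide True g=[-10.1   -8.19] t 30.4 gap 42.9 F [1.6 5.  6.5] tcp [ 0.4745 -0.1634  0.0296]
slide True g=[-10.31  -8.12] t 30.6 gap 43.0 F [ 2.8  1.8 -0.4] tcp [ 0.4743 -0.1633  0.0299]
```

View pics/f2.png

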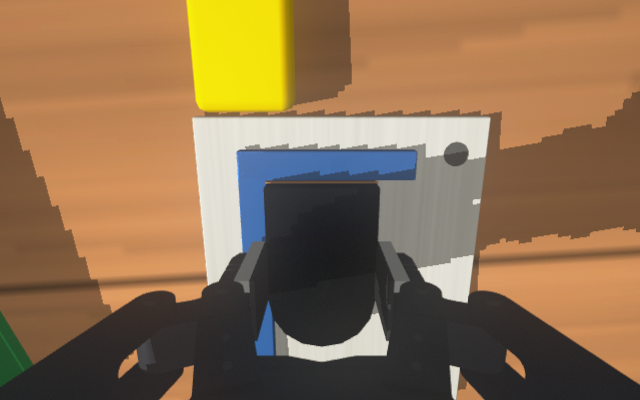

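Both fence contacts came within 0.5 mm of the expected (-10,-8). I'll let go, lift and check.

```bash
cat >> h.py <<'E'
def check_home(n,nm):
    p=monitor.current_tcp_pos(); 
    q=g2w(-.010,-.008); manip.move_straight((q[0]+.02,q[1],.16),v=.2); manip.dwell(.2)
    im,c,r=snap(n,[nm]); d=r[0]
    if d is None: print("no mask"); return
    o=fit(c,d["mask"],D,.006,.022,ths=G[2]+np.array([0,.1,-.1,np.pi]))
    f,x=o[0]; print(nm,"p",round(d["p"],2),"iou loss",round(f,3),"gauge xy",np.round(w2g(x),1),"want -10,-8; dyaw",round((np.degrees(x[2]-G[2])+180)%360-180,1))
    h=render(c,*x,D,.006,.022); cv2.polylines(im,[np.round(h*16).astype(int)],True,(255,0,255),1,cv2.LINE_AA,4); cv2.imwrite(f"pics/{n}.png",im)
E
python3 - <<'E'
from h import *
claw.release(); manip.dwell(.2); check_home("f3","heel_black"); st()
E
```

```text
heel_black p 0.69 iou loss 0.06 gauge xy [-10.8  -7.4] want -10,-8; dyaw -1.0
 t 32.5 gap 85.3 F [-0.3  1.  -0.1] tcp [ 0.4943 -0.1631  0.1593]
```

View pics/f3.png

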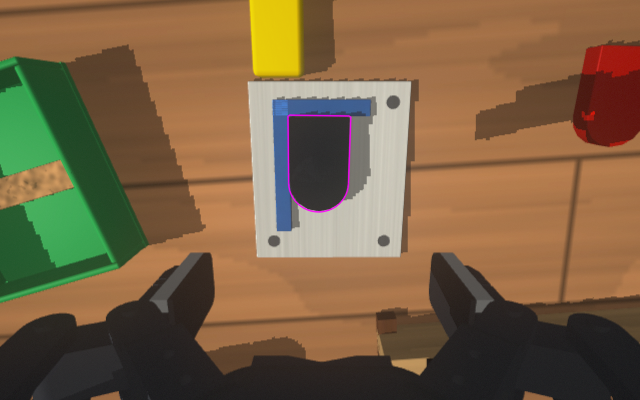

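The black heel is home, touching both fences. Regrip it and place it on the black saddle.

```bash
cat >> h.py <<'E'
def regrip():
    q=g2w(-.0102,-.0081); qq=qbest((q[0],q[1],.10),G[2]+np.pi/2)
    manip.move_to((q[0],q[1],.10),qq)
    manip.move_straight((q[0],q[1],.006+HZ),v=.07,f_stop=10); st("at"); claw.grab(40); st("regrip")
    manip.move_straight((q[0],q[1],.13),v=.1); st("up")
def to_saddle(s,yaw,n):
    qq=over((s[0],s[1],.13),yaw+np.pi/2); st("over"); snap(n)
def lay(s):
    manip.move_straight((s[0],s[1],.055+HZ+.008),v=.08)
    print(manip.move_straight((s[0],s[1],.055+HZ-.003),v=.015,f_stop=3)); st("laid")
E
python3 - <<'E'
from h import *
regrip(); to_saddle((.6373,-.0611),np.radians(90.9),"f4")
E
```

```text
at t 34.0 gap 85.4 F [0.1 0.6 0.6] tcp [ 0.4747 -0.1634  0.0298]
regrip t 34.5 gap 43.1 F [-1.2  2.4  5.5] tcp [ 0.4745 -0.1632  0.0299]
up t 35.7 gap 42.6 F [-0.8 -0.8 -1.1] tcp [ 0.4741 -0.1631  0.1295]
over t 37.2 gap 42.9 F [-0.2 -0.  -0.8] tcp [ 0.637  -0.0613  0.1298]
```

View pics/f4.png

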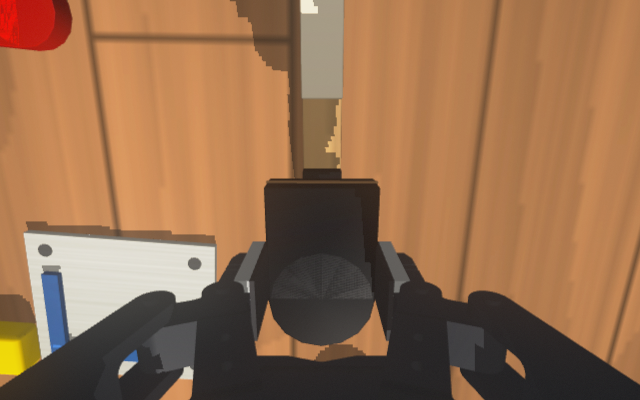

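The heel is centred over the black saddle, both at about column 322, and straight along the rail. Lay it down, release and check.

```bash
cat >> h.py <<'E'
def check_saddle(s,n,nm):
    manip.move_straight((s[0],s[1],.25),v=.2); manip.dwell(.2)
    for cam in ("wrist",):
        im,c,r=snap(n,[nm]); d=r[0]
        if d is None: print("none"); return
        o=fit(c,d["mask"],D,.055,.071,ths=np.radians([80,90,100,260,270,280])); f,x=o[0]
        print(nm,round(f,3),"off mm",np.round((x[:2]-s)*1000,1),"yaw",round(np.degrees(x[2]),1))
        h=render(c,*x,D,.055,.071); cv2.polylines(im,[np.round(h*16).astype(int)],True,(255,0,255),1,cv2.LINE_AA,4); cv2.imwrite(f"pics/{n}.png",im)
E
python3 - <<'E'
from h import *
s=np.array((.6373,-.0611))
lay(s); claw.release(); manip.dwell(.3); st("rel"); check_saddle(s,"f5","heel_black")
E
```

```text
True
laid t 38.5 gap 42.8 F [-0.  -0.   5.2] tcp [ 0.6373 -0.0611  0.079 ]
rel t 39.3 gap 85.1 F [ 0.8  0.6 -1. ] tcp [ 0.6369 -0.061   0.0784]
heel_black 0.098 off mm [0.2 0.5] yaw 273.1
```

View pics/f5.png

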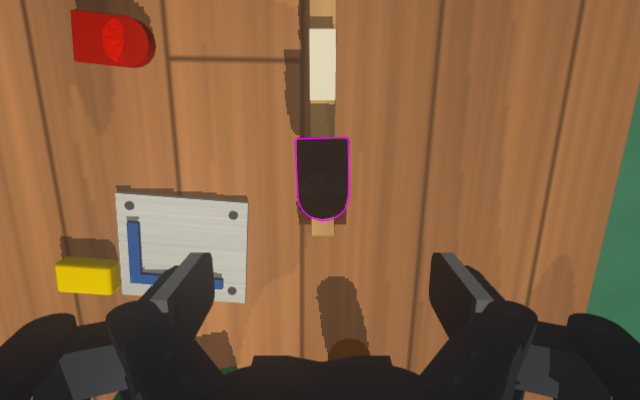

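Placed, centred within 0.5 mm. The yaw from that mask is 2° off the rail, so I check it on a zoom and re-measure red on the way.

```bash
python3 - <<'E'
from h import *
p=(.600,-.0611,.18)
over(p,0.); manip.dwell(.2)   # jaw along x
im,c,r=snap("g1",["heel_black"]); d=r[0]
print(np.round(d["location"]),round(d["p"],2))
o=fit(c,d["mask"],D,.055,.071,ths=np.radians([265,270,275])); print([(round(f,3),np.round(x[:2],4),round(np.degrees(x[2]),1)) for f,x in o[:3]])
b=(im.max(2)<62)&cv2.dilate(d["mask"].astype(np.uint8),np.ones((9,9))).astype(bool)
o=fit(c,b,D,.055,.071,ths=np.radians([265,270,275])); print([(round(f,3),np.round(x[:2],4),round(np.degrees(x[2]),1)) for f,x in o[:3]])
u,v=d["location"].astype(int) if hasattr(d["location"],"astype") else map(int,d["location"])
cr=im[max(v-90,0):v+90,max(u-120,0):u+120]; cv2.imwrite("pics/g1c.png",cv2.resize(cr,None,fx=3,fy=3,interpolation=cv2.INTER_CUBIC))
E
```

```text
[374. 192.] 0.7
[(np.float64(0.062), array([ 0.637 , -0.0596]), np.float64(271.8)), (np.float64(0.063), array([ 0.6365, -0.0607]), np.float64(270.9)), (np.float64(0.063), array([ 0.6372, -0.0607]), np.float64(272.5))]
[(np.float64(0.094), array([ 0.6366, -0.0611]), np.float64(272.0)), (np.float64(0.095), array([ 0.6365, -0.0618]), np.float64(269.9)), (np.float64(0.095), array([ 0.6366, -0.0607]), np.float64(272.5))]
```

View pics/g1c.png

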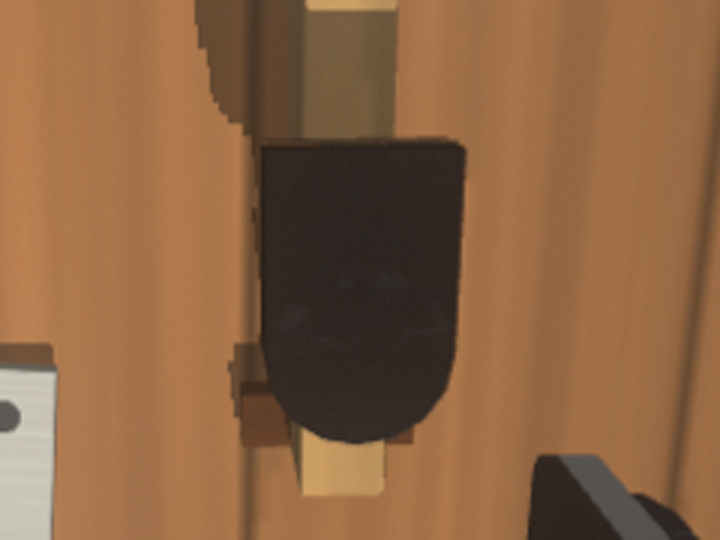

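The zoom shows the black heel straight along the rail (yaw 271-272°, rail 271°) and centred. Now red.

```bash
cat >> h.py <<'E'
def find(nm,p,n,yaw=-np.pi/2):
    over(p,yaw); manip.dwell(.2); im,c,r=snap(n,[nm]); d=r[0]; o=fit(c,d["mask"],D,0,.016); f,x=o[0]
    print(nm,round(d["p"],2),round(f,3),np.round(x[:2],4),round(np.degrees(x[2]),1)," 2nd",round(o[1][0],3),np.round(np.degrees(o[1][1][2])))
    h=render(c,*x,D,0,.016); cv2.polylines(im,[np.round(h*16).astype(int)],True,(255,0,255),1,cv2.LINE_AA,4); cv2.imwrite(f"pics/{n}.png",im)
    return x
def pick(x,y,th):
    over((x,y,.08),th+np.pi/2)
    manip.move_straight((x,y,HZ),v=.06,f_stop=10); claw.grab(40); st("grab")
    q=monitor.current_ee_rot(); a=2*np.arctan2(q[2],q[1]); rel=th-a
    manip.move_straight((x,y,.10),v=.1); st("up")
    a2=G[2]-rel; qt=np.array([0,np.cos(a2/2),np.sin(a2/2),0]); p=g2w(-.010+.006,-.008+.006)
    j=planner.ik((p[0],p[1],.10),qt); print(np.round(j,2))
    manip.move_to((p[0],p[1],.10),qt); st("over gauge")
E
python3 - <<'E'
from h import *
find("heel_red",(.42,.056,.18),"r1")
E
```

```text
heel_red 0.64 0.058 [0.4744 0.0447] -2.6  2nd 0.059 356.0
```

View pics/r1.png

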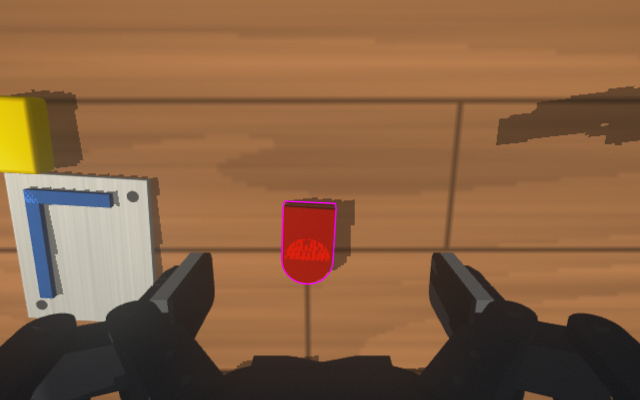

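Red has been knocked about 3.5 cm, to (0.474, 0.045), and the outline fits it there. Pick it from there.

```bash
python3 - <<'E'
from h import *
pick(.4744,.0447,np.radians(-3.2)); snap("r2")
E
```

```text
grab t 45.0 gap 42.8 F [-1.2 -0.1  6.1] tcp [0.4745 0.0447 0.0239]
up t 45.9 gap 43.1 F [-0.6 -0.1  0.1] tcp [0.4741 0.0447 0.0996]
[-0.41  0.49  1.88 -0.    0.77 -1.92]
over gauge t 46.7 gap 42.9 F [-0.2 -0.3 -0.4] tcp [ 0.4808 -0.1566  0.0996]
```

View pics/r2.png

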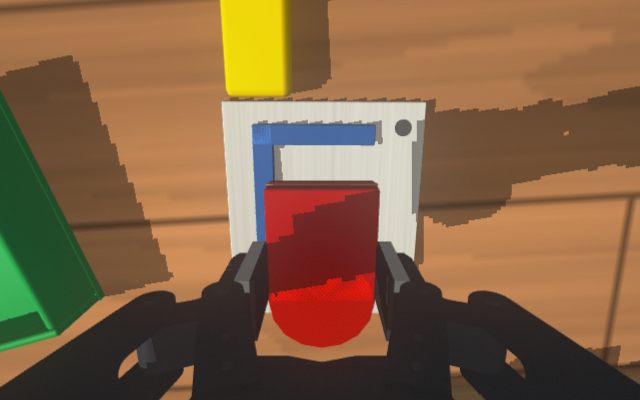

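Red is held square, with its flat edge at row 186. Seat it, release and check.

```bash
python3 - <<'E'
from h import *
seat(); claw.release(); manip.dwell(.2); check_home("r3","heel_red"); st()
E
```

```text
True
down t 48.2 gap 42.5 F [-1.8  0.3  7.3] tcp [ 0.4808 -0.1562  0.0299]
slide True g=[-4.16 -8.09] t 48.6 gap 42.5 F [1.  3.6 4.7] tcp [ 0.4805 -0.1636  0.03  ]
slide True g=[-11.1   -7.99] t 49.1 gap 42.7 F [2.5 0.9 0.7] tcp [ 0.4735 -0.1631  0.03  ]
slide True g=[-11.04  -8.19] t 49.3 gap 42.9 F [3.1 6.8 5.8] tcp [ 0.4736 -0.1633  0.03  ]
slide True g=[-11.21  -8.1 ] t 49.5 gap 42.7 F [ 2.4  1.5 -0.3] tcp [ 0.4734 -0.1632  0.0304]
heel_red p 0.58 iou loss 0.064 gauge xy [-10.7  -7.2] want -10,-8; dyaw 0.8
 t 51.3 gap 85.1 F [-0.4 -0.5  1.2] tcp [ 0.4943 -0.1631  0.1593]
```

View pics/r3.png

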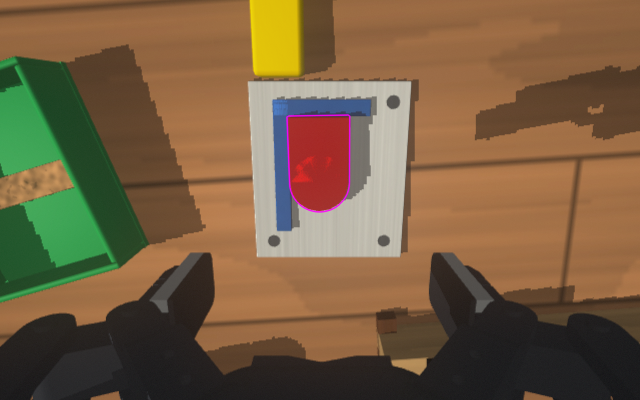

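Red is home, in the same pose as black was. Regrip it and carry it to the red saddle.

```bash
python3 - <<'E'
from h import *
regrip(); to_saddle((.6343,.1285),np.radians(90.9),"r4")
E
```

```text
at t 52.8 gap 85.3 F [-0.1  0.1 -0.1] tcp [ 0.4747 -0.1634  0.0298]
regrip t 53.3 gap 43.0 F [-2.1  1.   6.7] tcp [ 0.4746 -0.1632  0.0299]
up t 54.5 gap 42.6 F [ 0.4 -0.3 -0.3] tcp [ 0.4741 -0.1631  0.1294]
over t 56.3 gap 42.8 F [-0.2 -0.1 -0.3] tcp [0.6342 0.128  0.1298]
```

View pics/r4.png

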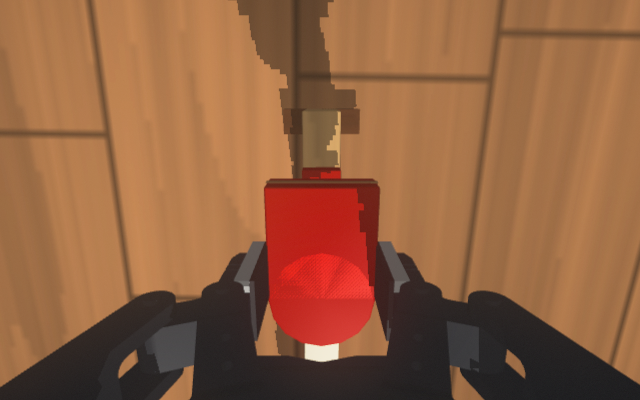

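It is centred over the red saddle. Lay it, release and check.

```bash
python3 - <<'E'
from h import *
s=np.array((.6343,.1285))
lay(s); claw.release(); manip.dwell(.3); st("rel"); check_saddle(s,"r5","heel_red")
p=(.56,.03,.33); over(p,-np.pi/2); manip.dwell(.3); snap("r6")
for cam in ("scene",): cv2.imwrite("pics/r7.png",vision.capture(cam))
for d in sil("heel_white","scene"): print("white?",d["p"],d["location"])
st()
E
```

```text
True
laid t 57.5 gap 42.8 F [-0.7  0.5  6.2] tcp [0.6343 0.1285 0.079 ]
rel t 58.4 gap 85.6 F [ 0.1 -0.4  0.1] tcp [0.6339 0.1284 0.0784]
heel_red 0.056 off mm [-0.2  0.9] yaw 270.8
white? 0.33 [319.7, 224.0]
 t 61.4 gap 85.2 F [-0.4 -0.4 -0. ] tcp [0.56   0.03   0.3299]
```

View pics/r5.png

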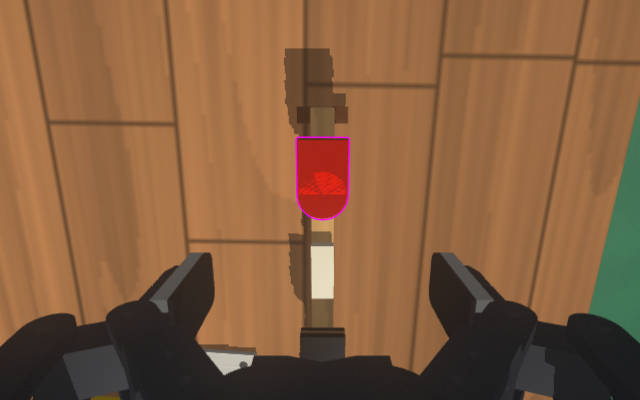

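View pics/r6.png

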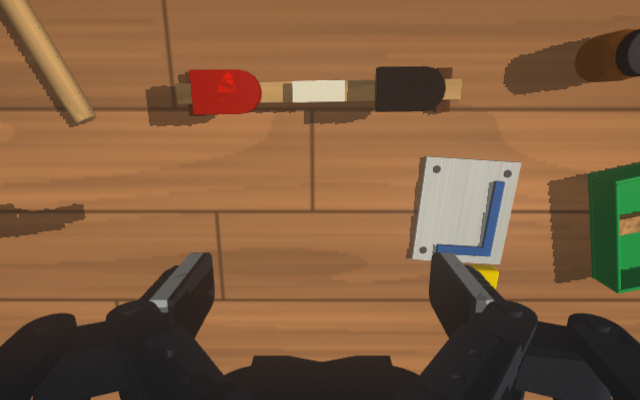

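View pics/r7.png

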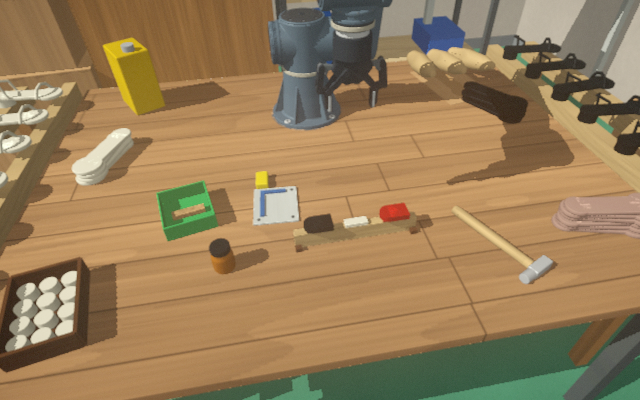

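The final views show black and red on their own saddles, the cork in the box, and the jar, hammer and wax where they were. The weak "white" hit (p 0.33 at (320,224)) is the black heel. I take one side look for a hidden white heel before handing in.

```bash
python3 - <<'E'
from h import *
cv2.imwrite("pics/s1.png",vision.capture("side"))
for d in sil("heel_white","side"): print("white?",d["p"],d["location"])
E
```

```text
white? 0.71 [356.1, 298.2]
```

View pics/s1.png

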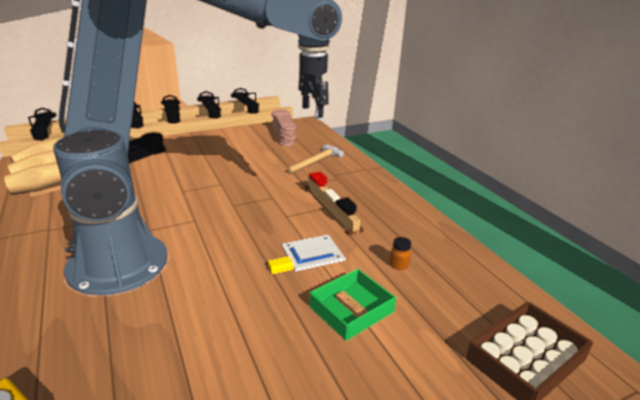

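The side view shows no white heel anywhere. The reported hit at (356,298) is the green scrap box with the cork, a false report. Handing in.

```bash
python3 - <<'E'
from h import *
manip.finish_job(); print(monitor.current_time())
E
```

```text
the job is handed in; nothing more can be done
the job is handed in; nothing more can be done
```

I cleared the cork offcut into the green scrap box, then squared the black heel and the red heel in the gauge and laid each on its own saddle. The job was handed in at about 61 s of the 210 s allowed.

- **White heel:** it was not on the bench, so I skipped it. The network reported it in three pictures (up to p 0.71), but each hit was something else: the scrap box twice and the black heel once.
- **Gauge:** each heel was slid home against both fences, let go, checked from above and gripped afresh. Fence contact came within about 1.2 mm of the expected position for both. Red had been knocked about 3.5 cm before I reached it, so I measured its place again and picked it from there.
- **Black on its saddle:** centred within about 0.5 mm on the first check; a closer second look gave up to 1.5 mm along the rail. The first yaw reading was about 2° off the rail. The closer readings were mostly within 1.6°, and in the zoomed picture it looked straight.
- **Red on its saddle:** centred within about 1 mm and straight along the rail.
- **Other things:** the last pictures showed the cork in the box, and the jar, hammer and wax block where they were. The gripper was open and clear of everything.

I did not notice any slackening of the grip; the finger gap stayed steady on every carry.

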